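# Lock the loaded plate shaker

## Task

One of the two bench shakers has a well plate on it. Close that shaker's retaining bar: gently push the bar's free end round on its pivot pin, over the plate, until the bar rests against the stop post. Do not shift the plate, leave the empty shaker's bar open as it is, and let go when done.

Things in the scene. Friction and masses are not known exactly. Their poses are not given: they have to be found in the camera images.
- shaker: the loaded shaker, fixed: white housing 150 (x) x 210 (y) mm, black platform, top at 58 mm; origin under its centre, z up, -x side (keypad) roughly towards the robot. The bar's pivot pin stands at (0, +85) mm in this frame, up to 102 mm high; the steel stop post, 12 mm across, at (+14, -85) mm, up to 107 mm high. A like shaker, empty, stands 240 to 360 mm to its left or right
- bar (a joint): angle of its retaining bar about the vertical pin, rad. 0: closed, lying over the plate along the shaker's -y, against the stop post (goes no further); grows, to 1.4, as the free end swings to the shaker's -x side. Plain aluminium flat 16 mm wide, underside at 82 mm, top at 96 mm above the bench, free end 205 mm from the pin axis. Slight friction (1 N at the end); stays where left
- plate_center (a point): centre, half-way up, of the loose white 24-well plate, 85.5 (x) x 127.5 (y) x 19 mm, 0.1 kg; it lies in the middle of the loaded shaker's platform between steel lips 5 mm high, axes along the shaker's, its top 77 mm above the bench
- spare_bar_end (a point): point on the empty shaker's own, equal bar, 190 mm from its pin (15 mm short of the free end), at half height of the bar, 89 mm above the bench; that bar stands open and is to be left so

How it is judged:
At the end, for the whole second after the job is handed in: the loaded shaker's bar is at rest within 0.06 rad (about 12 mm at its end) of the stop, the plate is within 12 mm of where it lay, and the empty shaker's bar end is within 20 mm of where it was (value of joint bar below 0.06 rad and not (velocity of joint bar above 0.05 rad/s) and not (velocity of joint bar below -0.05 rad/s) and distance of plate_center from where it was at the start of the episode below 0.012 m and distance of spare_bar_end from where it was at the start of the episode below 0.02 m); the robot touches nothing.
It fails at once if the plate is shifted by more than 12 mm (distance of plate_center from where it was at the start of the episode above 0.012 m).
It fails at once if the empty shaker's bar is moved by more than 20 mm at its end (distance of spare_bar_end from where it was at the start of the episode above 0.02 m).
It fails at once if the fingers press on the loaded shaker or its bar with more than 40 N (contact force between the fingers and shaker above 40 N).
It also fails if it takes over 34 s, if anything falls off the work surface, if the arm or the gripper's body presses on something with over 40 N, if the wrist force passes 120 N, or if a joint passes its speed limit or range.

## Robot

A 7-joint arm with a two-finger parallel gripper is mounted at the origin on the work surface. World frame = base frame: x ahead of the robot, y to its left, z up, the work surface at z = 0. Lengths are in m, angles in rad, forces in N, time in s.
With the tool pointing down it reaches from about 0.425 to 0.875 m from the base axis. Payload 4.7 kg.
Tool frame: the origin (TCP) lies at the very end of the fingers, on their centre line; the grasp point (between the pads) lies 19 mm behind it (robot.grip_depth is the distance from the TCP to the grasp point, in m); z points along the fingers, y is the line along which they close (so a half turn about z gives the same grasp; the last joint's range is limited). The gripper opens to 85 mm and grips with 20 to 120 N. Pads are 22 mm wide; open, the fingers measure 114 mm over their backs; the gripper's body (76 mm by 85 mm) begins 54 mm behind the grasp point. The pads swing forward as they close: fully open they stand 13 mm farther back than shut.
Start: joints at [-1.23, 0.321, -0.07, 1.45, 0.023, 1.371, -0.057], TCP at [0.209, 0.616, 0.231] pointing down, gripper open.
Joint ranges: [-2.86, 2.86], [-0.3, 2.09], [-1.38, 1.24], [0.06, 2.45], [-1.56, 4.7], [0.09, 2.05], [-2.69, 2.69]. Speed limits (rad/s): [2.57, 2.57, 3.14, 3.14, 3.14, 3.14, 3.14].

## Interface

Orientations are given as a unit quaternion [x, y, z, w].
In Python, from workcell import readout, grab_frame, order, robot gives the robot as it stands.
- The arm moves only by the tool step_arm, never from a script. Its argument "plan" is one flat list of numbers, 7 for each row, row after row: the shift along the world's x, y, z in mm, then the turn, a rotation vector about the world's x, y, z in rad, then the closure in counts, from 0 (fully open) to 255 (shut). In form: [x, y, z, ax, ay, az, fingers, x, y, z, ax, ay, az, fingers, ...]. A call has 1 to 10 rows; each row is the pose to reach, as a shift and turn from the pose commanded when the call began; what a row does not reach only later rows make up. A row lasts 1/12 s, in which the tool goes at most 41.7 mm and 7.16 degrees, less where a joint would pass 70% of its speed; a pose out of reach is approached as far as the arm can. A call with a gripper value outside its range is refused whole. The fingers move at their own pace and stop on an object; the grip force is fixed at half the most. Time passes only in rows, so rows that repeat a pose let the fingers close. It gives the time, the measured TCP pose, the force, the opening and the grip force at its end, in the units of the state.
- readout.observe(): the state, without advancing time (a new reading comes with each control period).
- grab_frame(name): name is "scene" or "top" or "wrist"; returns a dict with "img" (384x512x3 uint8, red, green, blue), "vfov" (degrees; the focal length in pixels is half the picture's height over the tangent of half this angle, whatever the lens; pixels are square), "cx", "cy" (the principal point, pixels), "k1" (the pictures are not rectified: a ray, as slopes to the right and down, at radius r is drawn at 1 + k1 r^2 times it, then the intrinsics apply), "extrinsics" (4x4, takes a point from camera to world coordinates). Camera axes: x right, y down, z forward; pixel columns grow to the right and rows downward; lengths in m; the calibration is good to about 2 mm. A picture is of the moment at which its call begins. There is no depth.
- order.close_job(): hands the job in; it is judged then, once.
The state is a dict: "time_s": time; "qpos": joint angles; "dq": joint speeds; "tau": joint torques, N m; "ee_pos": TCP position; "tool_rot": TCP orientation; "force": force on the tool from outside, world axes, zero at the start; "torque": the same for the moment, N m; "finger_gap": finger opening in m; "grip_force": force on a finger pad.
Only numpy, scipy, OpenCV 4.12 (cv2) and the standard library are available. Lean on these libraries where they do the work, as an engineer would, in place of code of your own. Each camera call takes 0.05 s, during which the arm holds its last target. There are 200 camera calls.

## Working session

There is one attempt and no reset: what is moved stays moved. The work goes in short steps, Python scripts to look and compute and a tool call to move; the robot and the scene stay as the last step left them, time stands still between calls to the robot, and variables do not carry over. Pictures are saved under pics/ and viewed, at most 10 in all, crops included, and the job is handed in when it is done.

Besides the shell and the picture viewer there is one more tool, called after "Call:" as name(argument=value, ...), one argument or row to a line, values as JSON. step_arm: Moves the arm, as the interface text tells. Its arguments: {"type":"object","properties":{"plan":{"type":"array"}},"required":["plan"]}

```bash
mkdir -p pics
cat > h.py <<'E'
import numpy as np, cv2
from workcell import readout, grab_frame, order, robot
def K(f):
    h,w=f["img"].shape[:2]; fl=h/2/np.tan(np.radians(f["vfov"])/2); return fl
def px2w(f,u,v,z):
    fl=K(f); d=np.array([(u-f["cx"])/fl,(v-f["cy"])/fl]); s=d.copy()
    for _ in range(30): s=d/(1+f["k1"]*(s@s))
    E=np.array(f["extrinsics"]); r=E[:3,:3]@np.r_[s,1]; o=E[:3,3]
    return o+r*(z-o[2])/r[2]
def w2px(f,p):
    E=np.array(f["extrinsics"]); c=E[:3,:3].T@(np.array(p)-E[:3,3]); s=c[:2]/c[2]
    s=s*(1+f["k1"]*(s@s)); return s*K(f)+[f["cx"],f["cy"]]
def save(f,n): cv2.imwrite("pics/"+n,f["img"][:,:,::-1])
E
python3 - <<'E'
from h import *
for n in ("scene","top"):
    f=grab_frame(n); save(f,n+"1.png"); np.save(n+".npy",f,allow_pickle=True)
    print(n,f["vfov"],f["k1"],np.round(f["extrinsics"],3).tolist())
print(readout.observe())
E
```

```text
scene 55.6924573245669 -0.11692073525599857 [[0.669, 0.596, -0.444, 0.993], [0.743, -0.533, 0.406, -0.316], [0.005, -0.601, -0.799, 0.729], [0.0, 0.0, 0.0, 1.0]]
top 52.555776978316565 -0.09733987502899606 [[-0.02, -0.987, 0.159, 0.504], [-1.0, 0.017, -0.022, 0.007], [0.019, -0.159, -0.987, 0.88], [0.0, 0.0, 0.0, 1.0]]
{'time_s': 0.1, 'qpos': array([-1.2299032 ,  0.32174403, -0.07008213,  1.45157065,  0.02257322,
        1.37080818, -0.05689169]), 'dq': array([ 0.00131571, -0.00284523, -0.00117343, -0.00330105,  0.00018658,
       -0.00024466, -0.00042756]), 'tau': array([ 8.72861929e-04, -4.94875860e+01, -3.83324549e-01, -3.15208447e+01,
        1.29453719e-02,  7.45677942e-03,  1.15922171e-05]), 'ee_pos': array([0.20853491, 0.61512012, 0.23032713]), 'tool_rot': array([ 1.62656217e-01,  9.86682418e-01, -8.65210878e-04, -1.07458336e-04]), 'force': array([-0.00565917, -0.24217897,  0.33227745]), 'torque': array([-0.01503167, -0.03308626, -0.01561563]), 'grip_force': 0.0, 'finger_gap': 0.08540344651650206}
```

View pics/top1.png

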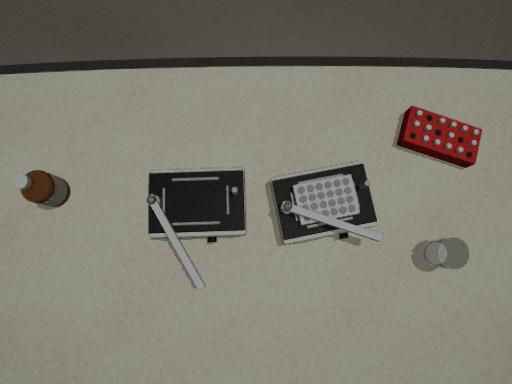

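View pics/scene1.png

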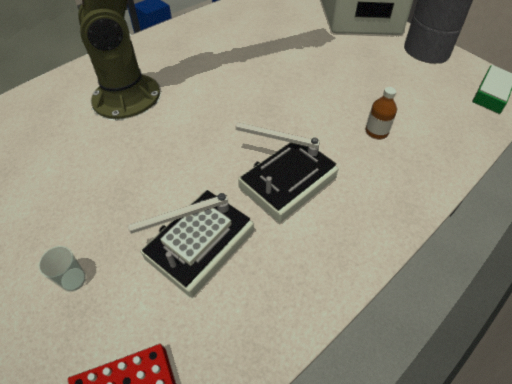

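The top view shows the loaded shaker on the right: pin about (288,207), bar end about (380,238), post about (366,184). The empty shaker is on the left with its pin near (152,200). The scene view agrees, with a clear cup beyond the bar's free end. Next I'll zoom in for exact pixels.

Run:
```python
from h import *
f=np.load("top.npy",allow_pickle=True).item()
c=f["img"][150:280,260:480,::-1]; cv2.imwrite("pics/crop1.png",cv2.resize(c,None,fx=3.6,fy=3.6,interpolation=cv2.INTER_CUBIC))
def P(n,u,v,z): p=px2w(f,u,v,z); print(n,np.round(p*1000)); return p
pin=P("pin",288,207,.102); end=P("end",380,238,.096); post=P("post",366,184,.107)
P("cup top",455,253,.09);P("cup bot",435,253,.0)
print(np.linalg.norm(end-pin),np.linalg.norm(post-pin))
hsv=cv2.cvtColor(f["img"],cv2.COLOR_RGB2HSV)
print(f["img"][225,340],f["img"][238,376],f["img"][260,340])
```

```text
pin [589. -60. 102.]
end [ 522. -247.   96.]
post [ 632. -221.  107.]
cup top [ 487. -408.   90.]
cup bot [ 487. -406.    0.]
0.19811319106114098 0.1667204134833262
[147 150 156] [148 154 157] [149 148 134]
```

View pics/crop1.png

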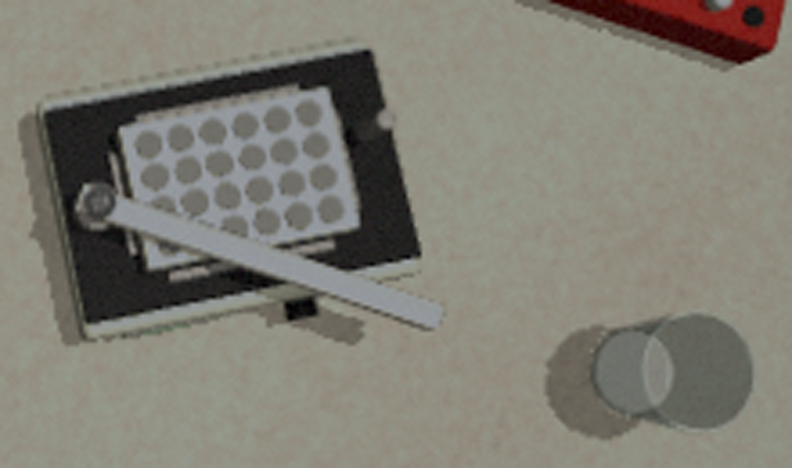

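The crop shows the pin at about (287,206.4), the post top at (367.2,183), the bar end centre at (381.7,238.3) and the cup clear of the bar's path. Now I'll work out the geometry and the arc waypoints.

Run:
```python
from h import *
f=np.load("top.npy",allow_pickle=True).item()
pin=px2w(f,286.9,206.4,.102)[:2]; post=px2w(f,367.2,183,.107)[:2]; end=px2w(f,381.7,238.3,.096)[:2]
print(pin,post,end,np.linalg.norm(post-pin),np.linalg.norm(end-pin))
a=np.arctan2(*(post-pin)[::-1]); closed=a-np.arctan2(14,170)
b=np.arctan2(*(end-pin)[::-1]); th=closed-b
print("closed dir",np.degrees(closed),"bar angle",th)
r=.192
for off in (.035,.02,):
  for t in np.r_[th,np.linspace(th,0,8)[1:]]:
    d=np.array([np.cos(closed-t),np.sin(closed-t)]); n=np.array([d[1],-d[0]]) 
    print(off,round(t,2),np.round((pin+r*d+off*n)*1000))
from scipy.spatial.transform import Rotation as R
o=readout.observe(); print(R.from_quat(o["tool_rot"]).as_matrix().round(3))
```

```text
[ 0.59019279 -0.05813946] [ 0.63451558 -0.22381267] [ 0.52177749 -0.25037046] 0.1714996349203934 0.20404267146964658
closed dir -79.73018601260996 bar angle 0.5211645995247083
0.035 0.52 [ 493. -227.]
0.035 0.45 [ 506. -234.]
0.035 0.37 [ 519. -240.]
0.035 0.3 [ 533. -245.]
0.035 0.22 [ 547. -248.]
0.035 0.15 [ 561. -251.]
0.035 0.07 [ 575. -253.]
0.035 0.0 [ 590. -253.]
0.02 0.52 [ 507. -232.]
0.02 0.45 [ 520. -238.]
0.02 0.37 [ 534. -243.]
0.02 0.3 [ 548. -246.]
0.02 0.22 [ 562. -249.]
0.02 0.15 [ 576. -251.]
0.02 0.07 [ 590. -251.]
0.02 0.0 [ 605. -251.]
[[-0.947  0.321 -0.   ]
 [ 0.321  0.947 -0.002]
 [-0.    -0.002 -1.   ]]
```

Call:
step_arm(
  plan=[20, -28, 0, 0, 0, 0, 255, 40, -56, 0, 0, 0, 0.05, 255, 60, -84, 0, 0, 0, 0.1, 255, 80, -112, 0, 0, 0, 0.15, 255, 100, -140, 0, 0, 0, 0.2, 255, 120, -170, 0, 0, 0, 0.25, 255, 140, -200, 0, 0, 0, 0.25, 255, 160, -230, 0, 0, 0, 0.25, 255, 180, -260, 0, 0, 0, 0.25, 255, 200, -290, 0, 0, 0, 0.25, 255],
)

```text
time_s: 0.93
ee_pos: [0.4092, 0.3238, 0.2311]
tool_rot: [0.038, 0.999, -0.0, -0.0]
force: [0.5, 0.9, 0.2]
finger_gap: 0.0005
grip_force: 0.0
```

Call:
step_arm(
  plan=[20, -30, 0, 0, 0, 0, 255, 40, -60, 0, 0, 0, 0, 255, 60, -90, 0, 0, 0, 0, 255, 75, -120, 0, 0, 0, 0, 255, 80, -155, 0, 0, 0, 0, 255, 80, -190, 0, 0, 0, 0, 255, 80, -225, 0, 0, 0, 0, 255, 80, -260, 0, 0, 0, 0, 255, 80, -290, 0, 0, 0, 0, 255, 80, -320, 0, 0, 0, 0, 255],
)

```text
time_s: 1.77
ee_pos: [0.4881, 0.0037, 0.2311]
tool_rot: [0.039, 0.999, 0.0, -0.0]
force: [0.3, -0.3, -0.3]
finger_gap: 0.0001
grip_force: 0.0
```

Call:
step_arm(
  plan=[-1, -30, 0, 0, 0, 0, 255, -2, -60, 0, 0, 0, 0, 255, -3, -90, 0, 0, 0, 0, 255, -5, -120, 0, 0, 0, 0, 255, -7, -150, 0, 0, 0, 0, 255, -9, -180, 0, 0, 0, 0, 255, -9, -205, 0, 0, 0, 0, 255, -9, -226, 0, 0, 0, 0, 255, -9, -226, 0, 0, 0, 0, 255, -9, -226, 0, 0, 0, 0, 255],
)

```text
time_s: 2.6
ee_pos: [0.479, -0.2215, 0.231]
tool_rot: [0.04, 0.999, 0.0, -0.0]
force: [-0.2, 0.9, 0.4]
finger_gap: 0.0003
grip_force: 0.0
```

Call:
step_arm(
  plan=[0, 0, -20, 0, 0, 0, 255, 0, 0, -40, 0, 0, 0, 255, 0, 0, -60, 0, 0, 0, 255, 0, 0, -80, 0, 0, 0, 255, 0, 0, -100, 0, 0, 0, 255, 0, 0, -115, 0, 0, 0, 255, 0, 0, -130, 0, 0, 0, 255, 0, 0, -140, 0, 0, 0, 255, 0, 0, -146, 0, 0, 0, 255, 0, 0, -146, 0, 0, 0, 255],
)

```text
time_s: 3.43
ee_pos: [0.4791, -0.2191, 0.0841]
tool_rot: [0.038, 0.999, 0.0, -0.001]
force: [0.5, 1.0, -0.9]
finger_gap: 0.0001
grip_force: 0.0
```

Run:
```python
from h import *
f=grab_frame("top"); save(f,"top2.png"); cv2.imwrite("pics/crop2.png",cv2.resize(f["img"][150:280,260:480,::-1],None,fx=3,fy=3))
o=readout.observe(); print(o["ee_pos"],o["force"],o["finger_gap"],o["qpos"])
```

```text
[ 0.47964904 -0.21967383  0.08511178] [ 0.50758038 -0.3199904  -0.0180622 ] -9.966550967644729e-05 [-0.23301298  0.21687323  0.68062951  1.94433495 -0.15833477  1.03407281
  2.01254332]
```

View pics/crop2.png

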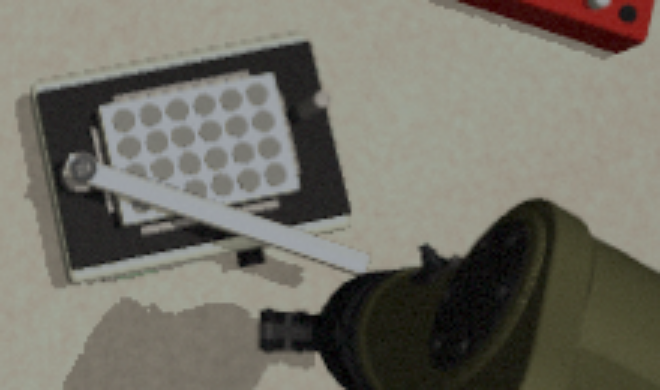

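The picture shows the closed fingers and wrist just in front of the bar's free end, around crop (370,265), with the bar and plate unmoved. I'll start pushing slowly along the arc.

Call:
step_arm(
  plan=[5, -2, 0, 0, 0, 0, 255, 10, -4, 0, 0, 0, 0, 255, 15, -6, 0, 0, 0, 0, 255, 19, -8, 0, 0, 0, 0, 255, 23, -10, 0, 0, 0, 0, 255, 27, -12, 0, 0, 0, 0, 255, 31, -14, 0, 0, 0, 0, 255, 35, -16, 0, 0, 0, 0, 255, 39, -18, 0, 0, 0, 0, 255, 43, -19, 0, 0, 0, 0, 255],
)

```text
time_s: 4.32
ee_pos: [0.5228, -0.2397, 0.0852]
tool_rot: [0.039, 0.999, 0.0, -0.0]
force: [-0.3, 0.7, -0.5]
finger_gap: 0.0004
grip_force: 0.3
```

Call:
step_arm(
  plan=[4, -1, 0, 0, 0, 0, 255, 8, -2, 0, 0, 0, 0, 255, 12, -3, 0, 0, 0, 0, 255, 16, -4, 0, 0, 0, 0, 255, 20, -5, 0, 0, 0, 0, 255, 24, -6, 0, 0, 0, 0, 255, 28, -7, 0, 0, 0, 0, 255, 32, -8, 0, 0, 0, 0, 255, 36, -8, 0, 0, 0, 0, 255, 40, -8, 0, 0, 0, 0, 255],
)

```text
time_s: 5.15
ee_pos: [0.563, -0.2477, 0.0854]
tool_rot: [0.038, 0.999, -0.0, 0.0]
force: [-0.5, -0.7, -0.5]
finger_gap: -0.0
grip_force: 0.4
```

Run:
```python
from h import *
f=grab_frame("top"); cv2.imwrite("pics/crop3.png",cv2.resize(f["img"][150:280,260:480,::-1],None,fx=3,fy=3))
o=readout.observe(); print(o["ee_pos"],o["force"])
```

```text
[ 0.56392812 -0.24748561  0.08545128] [0.99704491 0.78922692 0.05278518]
```

View pics/crop3.png

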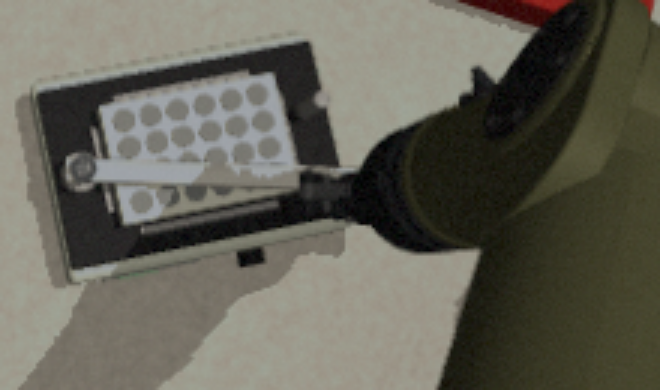

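The bar is being swung round and the plate hasn't moved. I'll keep going more slowly.

Call:
step_arm(
  plan=[3, -1, 0, 0, 0, 0, 255, 6, -1, 0, 0, 0, 0, 255, 9, -2, 0, 0, 0, 0, 255, 12, -2, 0, 0, 0, 0, 255, 15, -3, 0, 0, 0, 0, 255, 18, -3, 0, 0, 0, 0, 255, 21, -3, 0, 0, 0, 0, 255, 24, -3, 0, 0, 0, 0, 255, 27, -3, 0, 0, 0, 0, 255, 29, -3, 0, 0, 0, 0, 255],
)

```text
time_s: 6.03
ee_pos: [0.5922, -0.2503, 0.0854]
tool_rot: [0.038, 0.999, 0.0, 0.0]
force: [-0.3, 0.2, -0.1]
finger_gap: -0.0002
grip_force: 0.3
```

Call:
step_arm(
  plan=[1, 0, 0, 0, 0, 0, 255, 2, 0, 0, 0, 0, 0, 255, 3, 0, 0, 0, 0, 0, 255, 4, 0, 0, 0, 0, 0, 255, 5, 0, 0, 0, 0, 0, 255],
)

```text
time_s: 6.45
ee_pos: [0.5967, -0.2505, 0.0853]
tool_rot: [0.038, 0.999, 0.0, -0.0]
force: [-0.3, 0.2, 0.6]
finger_gap: 0.0003
grip_force: 0.3
```

Run:
```python
from h import *
f=grab_frame("top"); cv2.imwrite("pics/crop4.png",cv2.resize(f["img"][150:280,260:480,::-1],None,fx=3.6,fy=3.6,interpolation=cv2.INTER_CUBIC))
o=readout.observe(); print(o["ee_pos"],o["force"])
```

```text
[ 0.59694988 -0.25033291  0.08535976] [-1.23686862  0.53772724 -0.83958253]
```

View pics/crop4.png

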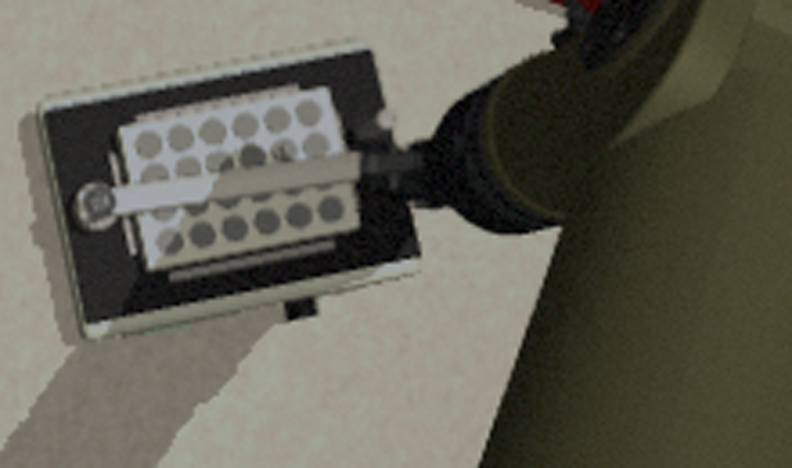

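The bar is nearly parallel to the plate, with about 0.05 rad to go. I'll creep forward in small steps and watch the force.

Call:
step_arm(
  plan=[1, 0, 0, 0, 0, 0, 255, 2, 0, 0, 0, 0, 0, 255, 3, 0, 0, 0, 0, 0, 255, 4, 0, 0, 0, 0, 0, 255, 5, 0, 0, 0, 0, 0, 255, 5, 0, 0, 0, 0, 0, 255],
)

```text
time_s: 7.0
ee_pos: [0.602, -0.2504, 0.0854]
tool_rot: [0.038, 0.999, -0.0, 0.0]
force: [-0.6, 0.6, 0.0]
finger_gap: 0.0001
grip_force: 0.1
```

Call:
step_arm(
  plan=[1, 0, 0, 0, 0, 0, 255, 2, 0, 0, 0, 0, 0, 255, 2, 0, 0, 0, 0, 0, 255],
)

```text
time_s: 7.25
ee_pos: [0.6039, -0.2504, 0.0854]
tool_rot: [0.038, 0.999, -0.0, 0.0]
force: [-0.0, -0.1, -0.2]
finger_gap: 0.0002
grip_force: 0.2
```

Call:
step_arm(
  plan=[0.5, 0, 0, 0, 0, 0, 255, 1, 0, 0, 0, 0, 0, 255, 1.5, 0, 0, 0, 0, 0, 255, 1.5, 0, 0, 0, 0, 0, 255],
)

```text
time_s: 7.58
ee_pos: [0.6053, -0.2504, 0.0853]
tool_rot: [0.038, 0.999, 0.0, 0.0]
force: [-0.6, 0.7, 0.0]
finger_gap: -0.0002
grip_force: 0.2
```

Call:
step_arm(
  plan=[0.5, 0, 0, 0, 0, 0, 255, 1, 0, 0, 0, 0, 0, 255, 1, 0, 0, 0, 0, 0, 255],
)

```text
time_s: 7.83
ee_pos: [0.606, -0.2504, 0.0853]
tool_rot: [0.038, 0.999, 0.0, -0.0]
force: [-0.6, -0.1, 0.1]
finger_gap: 0.0001
grip_force: 0.5
```

Call:
step_arm(
  plan=[0.5, 0, 0, 0, 0, 0, 255, 1, 0, 0, 0, 0, 0, 255, 1, 0, 0, 0, 0, 0, 255],
)

```text
time_s: 8.08
ee_pos: [0.6063, -0.2504, 0.0852]
tool_rot: [0.038, 0.999, 0.0, -0.001]
force: [-4.5, 1.1, 2.3]
finger_gap: -0.0001
grip_force: 2.0
```

Call:
step_arm(
  plan=[0.5, 0, 0, 0, 0, 0, 255, 1, 0, 0, 0, 0, 0, 255, 1, 0, 0, 0, 0, 0, 255],
)

```text
time_s: 8.33
ee_pos: [0.6065, -0.2504, 0.0851]
tool_rot: [0.039, 0.999, 0.0, -0.002]
force: [-7.5, 1.7, 3.5]
finger_gap: -0.0001
grip_force: 3.2
```

Run:
```python
from h import *
f=grab_frame("top"); cv2.imwrite("pics/crop5.png",cv2.resize(f["img"][150:280,260:480,::-1],None,fx=3.6,fy=3.6,interpolation=cv2.INTER_CUBIC))
o=readout.observe(); print(o["ee_pos"],o["force"])
```

```text
[ 0.60647109 -0.25039011  0.08512937] [-7.11034382  1.52954411  3.28923697]
```

View pics/crop5.png

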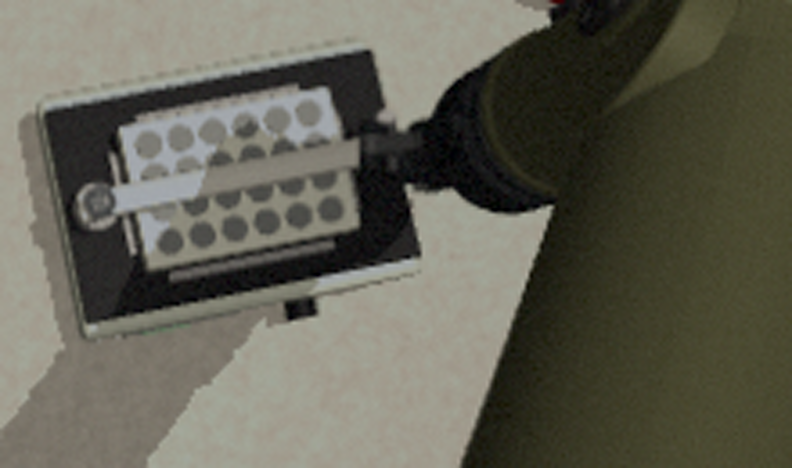

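The contact force rose to about 7 N at the predicted stop position, and the bar now lies along the plate against the post. I'll back off along -x, then lift.

Call:
step_arm(
  plan=[-2, 0, 0, 0, 0, 0, 255, -5, 0, 0, 0, 0, 0, 255, -10, 0, 0, 0, 0, 0, 255, -18, 0, 0, 0, 0, 0, 255, -28, 0, 0, 0, 0, 0, 255, -40, 0, 0, 0, 0, 0, 255, -40, 0, 20, 0, 0, 0, 255, -40, 0, 50, 0, 0, 0, 255, -40, 0, 80, 0, 0, 0, 255, -40, 0, 110, 0, 0, 0, 255],
)

```text
time_s: 9.22
ee_pos: [0.567, -0.2506, 0.1965]
tool_rot: [0.039, 0.999, 0.0, -0.0]
force: [1.0, -0.3, -0.4]
finger_gap: 0.0002
grip_force: 0.0
```

Call:
step_arm(
  plan=[-20, 0, 20, 0, 0, 0, 255, -50, 0, 30, 0, 0, 0, 255, -80, 0, 30, 0, 0, 0, 255, -80, 0, 30, 0, 0, 0, 255, -80, 0, 30, 0, 0, 0, 255],
)

```text
time_s: 9.63
ee_pos: [0.4864, -0.2508, 0.2258]
tool_rot: [0.039, 0.999, 0.001, 0.001]
force: [0.6, -0.0, 0.1]
finger_gap: 0.0003
grip_force: 0.0
```

Run:
```python
from h import *
f=grab_frame("top"); save(f,"top6.png")
o=readout.observe(); print(o["ee_pos"],o["force"],o["time_s"])
```

```text
[ 0.4876677  -0.25028447  0.22559786] [ 0.52130482 -0.685883   -0.19651375] 9.6833
```

View pics/top6.png

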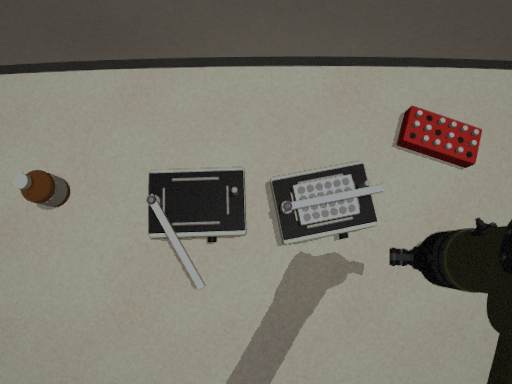

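The bar lies closed from (287,206) to (382,189) against the post. The plate and the empty shaker's bar haven't moved, and the arm is clear, so I'm handing in.

```bash
python3 -c "
from h import *
print(order.close_job())"
```

```text
the job is handed in; nothing more can be done
None
```

I closed the loaded shaker's bar against its stop post, using about 7 N at most at the readings I took; the final picture shows the plate and the empty shaker's bar where they were and the arm clear, and I handed the job in at about 9.7 s (no verdict was returned).

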